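# Show the setter which stone goes where

### The job

Record a pointing clip for the stone setter: press the green button on the camera console right down and let it come up again, then with the fingers pointing straight down hold the fingertips about 2 cm above the amber stone in its dish for two seconds, and then likewise for two seconds above the brass collar of the flower brooch that has lost its stone. Do not touch the dishes or brooches, shift nothing on the bench, leave the red button alone, and do not bring the fingertips down over any other stone or brooch. Finish with the hand raised well clear, the fingertips at least 20 cm above the bench.

Things in the scene. Friction and masses are not known exactly. Their poses are not given: they have to be found in the camera images.
- rec (a joint): Travel of the GREEN push button on the camera console, m: 0 = up, 0.006 = fully down. Spring return; it starts to move at 1.5 N and is fully down at 5 N. The button is a green disc 36 mm across in a black collar 52 mm across.
- rec_top (a point): Centre of the top face of the green button when up; moves down with it. 67 mm above the bench, 22 mm above the console's top; z up, pressed straight down.
- stop (a joint): Travel of the RED push button on the same console, same size and spring, 100 mm from the green one (centre to centre). Not to be pressed.
- stop_top (a point): Centre of the top face of the red button. Which side of the console is green and which red varies.
- console: Camera console: grey box 90 (x) x 190 (y) x 45 (z) mm, fixed to the bench, carrying both buttons. Origin: centre of its underside, z up.
- dish_amber: White round dish 50 mm across and 10 mm high with a dark velvet top, holding one domed AMBER (orange-yellow) stone 24 mm across that moves with the dish. Loose, about 50 g. Stands on the sorting board in a row with the green and blue ones, in any order, 85 mm apart centre to centre. Origin: centre of its underside, z up.
- stone_amber (a point): Top of the amber stone: 20 mm above the dish's underside, 30 mm above the bench. The fingertips go about 20 mm above this point, without contact.
- dish_green: Bystander: the same dish with a green stone. Loose, about 50 g. Origin: centre of its underside, z up; stone top at z = 20 mm.
- dish_blue: Bystander: the same dish with a blue stone. Loose, about 50 g. Origin: centre of its underside, z up; stone top at z = 20 mm.
- board: Sorting board under the dishes: pale grey slab 90 (x) x 270 (y) x 10 (z) mm, fixed. Origin: centre of its underside, z up.
- brooch_empty: Grey display block 70 x 70 x 24 mm carrying a flower brooch 74 mm across with navy, grey-blue and white petals. Its brass centre collar (28 mm across) is EMPTY, seen as a black disc in a brass ring. Loose, about 0.22 kg. The three brooches stand in a row beyond the console and board, in any order and yaw. Origin: centre of the block's underside, z up.
- empty_seat (a point): Centre of the mouth of the empty brass collar: 38 mm above the bench, the highest point of that brooch. The fingertips go about 20 mm above this point, without contact.
- brooch_red: Bystander: same block and flower brooch as brooch_empty, but with a red stone filling the brass collar (8 mm dome, its top 46 mm above the underside). Loose. Origin: centre of the block's underside, z up.
- brooch_turq: Bystander: same block and flower brooch as brooch_empty, but with a turquoise stone filling the brass collar (8 mm dome, its top 46 mm above the underside). Loose. Origin: centre of the block's underside, z up.
- tweezers: Bystander: steel tweezers 150 mm long lying on the bench, 8 mm high, loose. Origin: middle, on the underside; long axis x.
- loupe: Bystander: black eye loupe, cylinder 34 mm across, 30 mm high, loose, beside the row of brooches. Origin: centre of its underside.
- ring_box: Bystander: closed dark red ring box 55 x 55 x 40 mm, loose, beside the row of brooches. Origin: centre of its underside.

How it is judged:
By the outcome, as a careful person would: the job done as asked, in the order asked, and still so for the second after the job is handed in, with the robot touching nothing.
It also fails if it takes over 58 s, if anything falls off the work surface, if the arm or the gripper's body presses on something with over 40 N, if the wrist force passes 120 N, or if a joint passes its speed limit or range.

### The arm

A 6-joint arm with a two-finger parallel gripper is mounted at the origin on the work surface. World frame = base frame: x ahead of the robot, y to its left, z up, the work surface at z = 0. Lengths are in m, angles in rad, forces in N, time in s.
With the tool pointing down it reaches from about 0.35 to 0.775 m from the base axis. Payload 7.3 kg.
Tool frame: the origin (TCP) lies between the finger pads, 19 mm behind the fingertips; this is the grasp point; z points along the fingers, y is the line along which they close (so a half turn about z gives the same grasp; the last joint's range is limited). The gripper opens to 92 mm and grips with 3 to 60 N. Pads are 19 mm wide; open, the fingers measure 130 mm over their backs; the gripper's body (75 mm by 190 mm) begins 47 mm behind the grasp point.
Start: joints at [-1.493, 0.342, 1.524, -0, 1.275, -0.146], TCP at [0.117, -0.512, 0.246] pointing down, gripper open.
Joint ranges: [-2.53, 2.53], [-0.77, 2.02], [0.04, 2.7], [-1, 4.14], [0.28, 2.66], [-3.11, 3.11]. Speed limits (rad/s): [2.57, 2.57, 3.14, 3.14, 3.14, 3.14].

### API

Orientations are given as [roll, pitch, yaw] about the fixed x, y, z axes, in that order (R = Rz(yaw) Ry(pitch) Rx(roll)).
In Python, from cell import * gives the robot as it stands.
- The arm moves only by the tool step_arm, never from a script. Its argument "commands" is a list of rows, each a list of 7 numbers: the opening, from 0 (shut) to 1 (fully open), then the shift along the world's x, y, z in cm, then the turn, a rotation vector about the world's x, y, z in rad. A call has 1 to 5 rows; each row is the pose to reach, as a shift and turn from the pose commanded when the call began; what a row does not reach only later rows make up. A row lasts 1/12 s, in which the tool goes at most 41.7 mm and 7.16 degrees, less where a joint would pass 70% of its speed; a pose out of reach is approached as far as the arm can. A call with a gripper value outside its range is refused whole. The fingers move at their own pace and stop on an object; "grip_force" is the grip in N (left out, the last holds). Time passes only in rows, so rows that repeat a pose let the fingers close. It gives the time, the measured TCP pose, the force, the opening and the grip force at its end, in the units of the state.
- observe(): the state, without advancing time (a new reading comes with each control period).
- read_camera(name): name is "side" or "top" or "wrist"; returns the picture (384x512x3 uint8, red, green, blue); there is no depth.
- camera_model(name): a dict with "vfov" (degrees; the focal length in pixels is half the picture's height over the tangent of half this angle, whatever the lens; pixels are square), "cx", "cy" (the principal point, pixels), "k1" (the pictures are not rectified: a ray, as slopes to the right and down, at radius r is drawn at 1 + k1 r^2 times it, then the intrinsics apply), "world_to_cam" (4x4, takes a point from world to camera coordinates). Camera axes: x right, y up, looking along -z (the intrinsics and any distortion apply to the point x, -y, -z); pixel columns grow to the right and rows downward; lengths in m; the calibration is good to about 2 mm. A picture is of the moment at which its call begins: read the wrist's pose just before it. camera_model takes no time and is no camera call; for the wrist camera it gives the pose at the moment of the call.
- hand_in(): hands the job in; it is judged then, once.
The state is a dict: "time": time; "qpos": joint angles; "qvel": joint speeds; "joint_efforts": joint torques, N m; "tool_pos": TCP position; "tool_rot": TCP orientation; "contact_force": force on the tool from outside, world axes, zero at the start; "torque": the same for the moment, N m; "opening": finger opening in m; "grip_force": force on a finger pad.
Only numpy, scipy, OpenCV 4.12 (cv2) and the standard library are available. Lean on these libraries where they do the work, as an engineer would, in place of code of your own. Each camera call takes 0.05 s, during which the arm holds its last target. There are 200 camera calls.

## Working session

There is one attempt and no reset: what is moved stays moved. The work goes in short steps, Python scripts to look and compute and a tool call to move; the robot and the scene stay as the last step left them, time stands still between calls to the robot, and variables do not carry over. Pictures are saved under pics/ and viewed, at most 10 in all, crops included, and the job is handed in when it is done.

Besides the shell and the picture viewer there is one more tool, called after "Emit:" as name(argument=value, ...) on one line, values as JSON. step_arm: Moves the arm, as the interface text tells. Its arguments: {"type":"object","properties":{"commands":{"type":"array"},"grip_force":{"type":"number"}},"required":["commands"]}

```bash
mkdir -p pics
python3 - <<'E'
from cell import *
import cv2
for n in ("top","side"):
    cv2.imwrite(f"pics/{n}0.png",cv2.cvtColor(read_camera(n),cv2.COLOR_RGB2BGR))
o=observe();print(o["time"],o["tool_pos"],o["tool_rot"],o["opening"])
E
```

```text
0.1 [ 0.11650314 -0.51156398  0.24493183] [-3.14025456e+00 -1.83708930e-04  2.23816919e-01] 0.09191949115973182
```

View pics/top0.png

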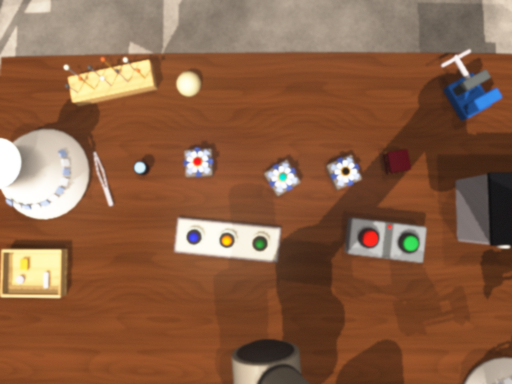

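View pics/side0.png

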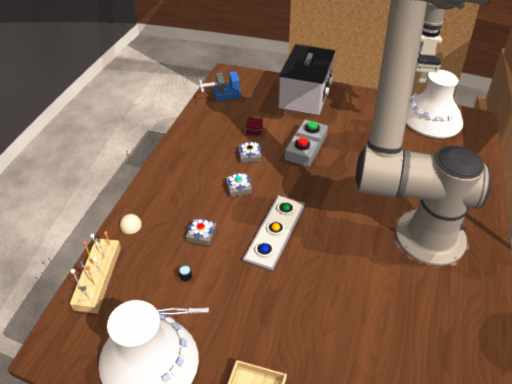

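The top view shows the green button at about (409,243), red at (370,238), amber at (227,240) and the empty brooch, with its black centre, at (346,171). A tall grey box stands at about (485,210), to the right of the console.

```bash
cat > h.py <<'E'
from cell import *
import numpy as np, cv2
def ray(n,u,v,z,m=None):
    m=m or camera_model(n); f=192/np.tan(np.radians(m["vfov"])/2)
    K=np.array([[f,0,m["cx"]],[0,f,m["cy"]],[0,0,1]])
    x,y=cv2.undistortPoints(np.array([[[u,v]]],float),K,np.array([m["k1"],0,0,0.]))[0,0]
    T=np.linalg.inv(m["world_to_cam"]); d=T[:3,:3]@[x,-y,-1]; o=T[:3,3]
    return o+d*(z-o[2])/d[2]
def blob(img,u,v,lo,hi,r=16):
    hsv=cv2.cvtColor(img,cv2.COLOR_RGB2HSV); u0,v0=int(u-r),int(v-r)
    M=cv2.inRange(hsv[v0:v0+2*r,u0:u0+2*r],lo,hi); mo=cv2.moments(M,True)
    return (u0+mo["m10"]/mo["m00"],v0+mo["m01"]/mo["m00"],mo["m00"]) if mo["m00"] else None
E
python3 - <<'E'
from h import *
t=cv2.cvtColor(cv2.imread("pics/top0.png"),cv2.COLOR_BGR2RGB)
s=cv2.cvtColor(cv2.imread("pics/side0.png"),cv2.COLOR_BGR2RGB)
G=((45,120,60),(80,255,255));A=((15,150,100),(32,255,255));K=((0,0,0),(180,255,60))
np.set_printoptions(precision=4,suppress=True)
for nm,z,c,pt,ps,r in (("green",.067,G,(409,243),(313,127),14),("amber",.027,A,(227,240),(275,227),10),("empty",.036,K,(346,171),(250,152),6)):
    for n,im,p in (("top",t,pt),("side",s,ps)):
        b=blob(im,*p,*c,r=r); print(nm,n,b,ray(n,*p,z),b and ray(n,b[0],b[1],z))
print("red",ray("top",370,238,.067),"turq",ray("top",283,177,.046),"ringbox",ray("top",397,161,.04),"bigbox",ray("top",457,180,.15),ray("top",457,240,.15))
print("boardends",ray("top",180,219,.01),ray("top",278,261,.01))
m=camera_model("wrist");T=np.linalg.inv(m["world_to_cam"]);print(m["vfov"],T)
E
```

```text
green top (410.1542288557214, 242.85572139303483, 201.0) [ 0.4392 -0.3326  0.067 ] [ 0.4396 -0.3354  0.067 ]
green side (312.28, 125.36, 75.0) [ 0.4329 -0.3197  0.067 ] [ 0.4372 -0.3282  0.067 ]
amber top (226.21052631578948, 240.4736842105263, 76.0) [0.4451 0.1132 0.027 ] [0.4439 0.1152 0.027 ]
amber side (275.42857142857144, 226.39285714285714, 56.0) [0.4447 0.1211 0.027 ] [0.4441 0.1185 0.027 ]
empty top (345.4, 170.6, 15.0) [ 0.6192 -0.1889  0.036 ] [ 0.6202 -0.1874  0.036 ]
empty side (249.28571428571428, 146.57142857142858, 7.0) [ 0.6098 -0.1638  0.036 ] [ 0.6207 -0.1901  0.036 ]
red [ 0.4517 -0.2375  0.067 ] turq [ 0.6031 -0.0285  0.046 ] ringbox [ 0.644  -0.3181  0.04  ] bigbox [ 0.5842 -0.4098  0.15  ] [ 0.4513 -0.4057  0.15  ]
boardends [0.4983 0.2373 0.01  ] [ 0.39   -0.0167  0.01  ]
65.49951592818218 [[ 0.2222  0.9326  0.2846  0.1942]
 [-0.975   0.2128  0.0638 -0.4938]
 [-0.0011 -0.2916  0.9565  0.3839]
 [ 0.      0.      0.      1.    ]]
```

Emit:
step_arm(commands=[[0,2,2,0,0,0,0.12],[0,4,4,0,0,0,0.24],[0,7,6,0,0,0,0.36],[0,10,8,0,0,0,0.48],[0,12,10,0,0,0,0.6]])

```text
time: 0.52
tool_pos: [0.2382, -0.4106, 0.2452]
tool_rot: [3.142, -0.001, 0.83]
contact_force: [0.6, -0.3, 0.4]
opening: 0.0629
grip_force: 0.0
```

Emit:
step_arm(commands=[[0,4,2,0,0,0,0.12],[0,8,4,0,0,0,0.24],[0,12,6,0,0,0,0.36],[0,16,8,0,0,0,0.48],[0,18,8,0,0,0,0.6]])

```text
time: 0.93
tool_pos: [0.4186, -0.329, 0.2454]
tool_rot: [-3.141, -0.001, 1.432]
contact_force: [-0.1, -1.3, 0.8]
opening: 0.0298
grip_force: 0.0
```

Emit:
step_arm(commands=[[0,0,0,0,0,0,0.12],[0,0,0,0,0,0,0.15],[0,0,0,0,0,0,0.15],[0,0,0,0,0,0,0.15],[0,0,0,0,0,0,0.15]])

```text
time: 1.35
tool_pos: [0.4162, -0.332, 0.2454]
tool_rot: [-3.141, -0.0, 1.572]
contact_force: [-0.2, -0.1, 0.7]
opening: 0.0007
grip_force: 0.0
```

Run:
```python
from h import *
np.set_printoptions(precision=4,suppress=True)
m=camera_model("wrist");im=read_camera("wrist");cv2.imwrite("pics/w1.png",im[:,:,::-1])
hsv=cv2.cvtColor(im,cv2.COLOR_RGB2HSV);M=cv2.inRange(hsv,(45,120,60),(80,255,255))
n,l,st,c=cv2.connectedComponentsWithStats(M)
for i in range(1,n):
    if st[i,4]>200: print(st[i],c[i],ray("wrist",*c[i],.067,m))
print(observe()["tool_pos"])
```

```text
[266 164  34  33 878] [282.2631 179.9385] [ 0.4393 -0.3358  0.067 ]
[ 0.4162 -0.3321  0.2455]
```

View pics/w1.png

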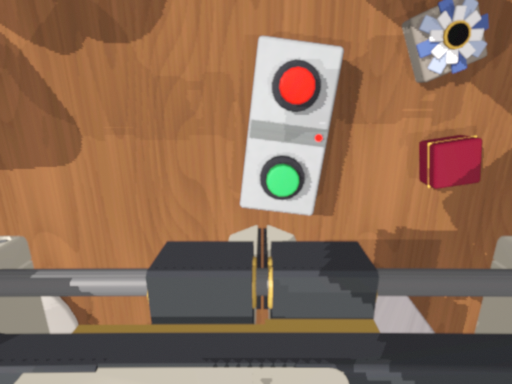

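The wrist picture confirms the green button at (282,180), red at (297,86) and the empty brooch at (457,35). The shut fingers need to move +2.3, -0.4 cm.

Emit:
step_arm(commands=[[0,2.3,-0.4,-2,0,0,0],[0,2.3,-0.4,-6,0,0,0],[0,2.3,-0.4,-10,0,0,0],[0,2.3,-0.4,-13,0,0,0],[0,2.3,-0.4,-14,0,0,0]])

```text
time: 1.82
tool_pos: [0.4373, -0.3343, 0.1011]
tool_rot: [-3.136, -0.006, 1.572]
contact_force: [-1.2, 0.6, 0.4]
opening: 0.0004
grip_force: 0.0
```

Emit:
step_arm(commands=[[0,0,0,-0.5,0,0,0],[0,0,0,-1.0,0,0,0],[0,0,0,-1.4,0,0,0],[0,0,0,-1.6,0,0,0],[0,0,0,-1.6,0,0,0]])

```text
time: 2.23
tool_pos: [0.4399, -0.3364, 0.0905]
tool_rot: [3.14, 0.001, 1.574]
contact_force: [0.2, 0.4, 0.7]
opening: 0.0005
grip_force: 0.0
```

Now pressing in small steps.

Emit:
step_arm(commands=[[0,0,0,-0.3,0,0,0],[0,0,0,-0.6,0,0,0],[0,0,0,-0.8,0,0,0],[0,0,0,-0.9,0,0,0],[0,0,0,-0.9,0,0,0]])

```text
time: 2.65
tool_pos: [0.4401, -0.3364, 0.081]
tool_rot: [3.14, 0.001, 1.574]
contact_force: [0.8, -1.6, 4.5]
opening: 0.0005
grip_force: 2.1
```

Emit:
step_arm(commands=[[0,0,0,-0.1,0,0,0],[0,0,0,-0.2,0,0,0],[0,0,0,-0.2,0,0,0],[0,0,0,-0.2,0,0,0]])

```text
time: 2.98
tool_pos: [0.4401, -0.3364, 0.0799]
tool_rot: [3.14, 0.002, 1.574]
contact_force: [0.2, -0.7, 12.0]
opening: 0.0004
grip_force: 6.0
```

12 N with the motion stopped, so the button is fully down. Raising straight up.

Emit:
step_arm(commands=[[0,0,0,1,0,0,0],[0,0,0,3,0,0,0],[0,0,0,7,0,0,0],[0,0,0,11,0,0,0],[0,0,0,15,0,0,0]])

```text
time: 3.4
tool_pos: [0.4386, -0.335, 0.2295]
tool_rot: [-3.139, -0.002, 1.574]
contact_force: [1.2, -1.5, 0.6]
opening: 0.0006
grip_force: 0.0
```

Emit:
step_arm(commands=[[0,0,2,2,0,0,0],[0,0,6,2,0,0,0],[0,0,10,2,0,0,0],[0,0,14,2,0,0,0],[0,0,18,2,0,0,0]])

```text
time: 3.82
tool_pos: [0.4384, -0.1539, 0.2482]
tool_rot: [-3.14, -0.001, 1.573]
contact_force: [1.4, 0.8, -0.0]
opening: 0.0007
grip_force: 0.0
```

Emit:
step_arm(commands=[[0,0,4,0,0,0,0],[0,0,8,0,0,0,0],[0,0,12,0,0,0,0],[0,0,15,0,0,0,0],[0,0,17,0,0,0,0]])

```text
time: 4.23
tool_pos: [0.4382, 0.017, 0.2483]
tool_rot: [-3.14, -0.001, 1.576]
contact_force: [0.3, -0.7, 1.0]
opening: 0.0006
grip_force: 0.0
```

Emit:
step_arm(commands=[[0,0,3,0,0,0,0],[0,0,3,0,0,0,0],[0,0,3,0,0,0,0],[0,0,3,0,0,0,0],[0,0,3,0,0,0,0]])

```text
time: 4.65
tool_pos: [0.4394, 0.0433, 0.2484]
tool_rot: [-3.141, 0.0, 1.573]
contact_force: [0.7, -0.7, 0.4]
opening: 0.0004
grip_force: 0.0
```

Run:
```python
from h import *
np.set_printoptions(precision=4,suppress=True)
m=camera_model("wrist");im=read_camera("wrist");cv2.imwrite("pics/w2.png",im[:,:,::-1])
hsv=cv2.cvtColor(im,cv2.COLOR_RGB2HSV);M=cv2.inRange(hsv,(15,150,100),(32,255,255))
n,l,st,c=cv2.connectedComponentsWithStats(M)
for i in range(1,n):
    if st[i,4]>100: print(st[i],c[i],ray("wrist",*c[i],.026,m))
print(observe()["tool_pos"])
```

```text
[445  21  20  27 114] [451.0088  36.8509] [0.6447 0.1884 0.026 ]
[257  97  21  21 364] [266.8984 107.022 ] [0.4456 0.1154 0.026 ]
[253 258   4  49 140] [254.2857 282.8143] [ 0.4297 -0.1206  0.026 ]
[267 258   4  49 119] [269.1429 282.084 ] [ 0.4504 -0.1194  0.026 ]
[  71  320  326   13 2713] [244.1983 326.6524] [ 0.4146 -0.1945  0.026 ]
[0.4394 0.0432 0.2484]
```

View pics/w2.png

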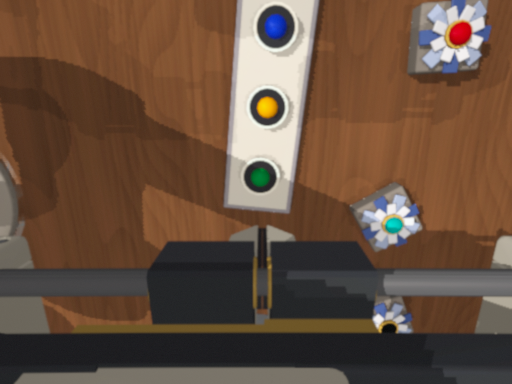

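The wrist picture shows amber in the middle dish at (267,107), i.e. (0.445, 0.115), with green at (261,177) and blue at (275,27).

Emit:
step_arm(commands=[[0,0.3,3.6,0,0,0,0],[0,0.6,7.2,0,0,0,0],[0,0.6,7.2,0,0,0,0],[0,0.6,7.2,0,0,0,0],[0,0.6,7.2,0,0,0,0]])

```text
time: 5.12
tool_pos: [0.4455, 0.1153, 0.2483]
tool_rot: [-3.141, 0.001, 1.573]
contact_force: [-0.1, 0.2, -0.9]
opening: 0.0006
grip_force: 0.0
```

Emit:
step_arm(commands=[[0,0,0,-3,0,0,0],[0,0,0,-7,0,0,0],[0,0,0,-11,0,0,0],[0,0,0,-14,0,0,0],[0,0,0,-16,0,0,0]])

```text
time: 5.53
tool_pos: [0.444, 0.1143, 0.0858]
tool_rot: [-3.138, 0.001, 1.571]
contact_force: [-0.2, 1.1, -0.3]
opening: 0.0003
grip_force: 0.0
```

Emit:
step_arm(commands=[[0,0,0,-1,0,0,0],[0,0,0,-1.6,0,0,0],[0,0,0,-1.9,0,0,0],[0,0,0,-1.9,0,0,0],[0,0,0,-1.9,0,0,0]])

```text
time: 5.95
tool_pos: [0.4462, 0.1157, 0.0702]
tool_rot: [3.14, -0.0, 1.573]
contact_force: [0.2, 0.2, -0.2]
opening: 0.0005
grip_force: 0.0
```

Now holding: 6 calls × 5/12 s = 2.5 s, with a 1 mm trim.

Emit:
step_arm(commands=[[0,0,0,-0.1,0,0,0],[0,0,0,-0.1,0,0,0],[0,0,0,-0.1,0,0,0],[0,0,0,-0.1,0,0,0],[0,0,0,-0.1,0,0,0]])

```text
time: 6.37
tool_pos: [0.4456, 0.1162, 0.0688]
tool_rot: [3.141, -0.0, 1.574]
contact_force: [0.2, 0.1, 0.0]
opening: 0.0003
grip_force: 0.0
```

Emit:
step_arm(commands=[[0,0,0,0,0,0,0],[0,0,0,0,0,0,0],[0,0,0,0,0,0,0],[0,0,0,0,0,0,0],[0,0,0,0,0,0,0]])

```text
time: 6.78
tool_pos: [0.4455, 0.1161, 0.0685]
tool_rot: [3.142, 0.0, 1.574]
contact_force: [0.1, -0.0, 0.2]
opening: 0.0005
grip_force: 0.0
```

Emit:
step_arm(commands=[[0,0,0,0,0,0,0],[0,0,0,0,0,0,0],[0,0,0,0,0,0,0],[0,0,0,0,0,0,0],[0,0,0,0,0,0,0]])

```text
time: 7.2
tool_pos: [0.4455, 0.1161, 0.0685]
tool_rot: [3.142, 0.0, 1.574]
contact_force: [-0.0, 0.2, 0.1]
opening: 0.0001
grip_force: 0.0
```

Emit:
step_arm(commands=[[0,0,0,0,0,0,0],[0,0,0,0,0,0,0],[0,0,0,0,0,0,0],[0,0,0,0,0,0,0],[0,0,0,0,0,0,0]])

```text
time: 7.62
tool_pos: [0.4455, 0.1161, 0.0685]
tool_rot: [3.142, 0.0, 1.574]
contact_force: [0.3, 0.3, -0.5]
opening: 0.0005
grip_force: 0.0
```

Emit:
step_arm(commands=[[0,0,0,0,0,0,0],[0,0,0,0,0,0,0],[0,0,0,0,0,0,0],[0,0,0,0,0,0,0],[0,0,0,0,0,0,0]])

```text
time: 8.03
tool_pos: [0.4455, 0.1161, 0.0685]
tool_rot: [3.142, 0.0, 1.574]
contact_force: [-0.4, 0.5, -0.5]
opening: 0.0005
grip_force: 0.0
```

Emit:
step_arm(commands=[[0,0,0,0,0,0,0],[0,0,0,0,0,0,0],[0,0,0,0,0,0,0],[0,0,0,0,0,0,0],[0,0,0,0,0,0,0]])

```text
time: 8.45
tool_pos: [0.4455, 0.1161, 0.0685]
tool_rot: [3.142, 0.0, 1.574]
contact_force: [-0.6, 0.1, 0.2]
opening: 0.0007
grip_force: 0.0
```

Emit:
step_arm(commands=[[0,0,0,0,0,0,0],[0,0,0,0,0,0,0],[0,0,0,0,0,0,0],[0,0,0,0,0,0,0],[0,0,0,0,0,0,0]])

```text
time: 8.87
tool_pos: [0.4455, 0.1161, 0.0685]
tool_rot: [3.142, 0.0, 1.574]
contact_force: [-0.4, 0.2, 0.2]
opening: 0.0005
grip_force: 0.0
```

Emit:
step_arm(commands=[[0,0,0,2,0,0,0],[0,0,0,6,0,0,0],[0,0,0,10,0,0,0],[0,0,0,14,0,0,0],[0,0,0,18,0,0,0]])

```text
time: 9.28
tool_pos: [0.445, 0.116, 0.2505]
tool_rot: [-3.141, 0.0, 1.574]
contact_force: [1.0, -0.0, -0.4]
opening: 0.0006
grip_force: 0.0
```

Emit:
step_arm(commands=[[0,0,-3,0,0,0,0],[0,1,-7,0,0,0,0],[0,2,-11,0,0,0,0],[0,3,-15,0,0,0,0],[0,4,-19,0,0,0,0]])

```text
time: 9.7
tool_pos: [0.4855, -0.0757, 0.2488]
tool_rot: [3.141, 0.0, 1.574]
contact_force: [0.5, 1.4, 0.5]
opening: 0.0004
grip_force: 0.0
```

Emit:
step_arm(commands=[[0,2,-3,0,0,0,0],[0,4,-6,0,0,0,0],[0,6,-9,0,0,0,0],[0,8,-12,0,0,0,0],[0,10,-14,0,0,0,0]])

```text
time: 10.12
tool_pos: [0.5859, -0.2169, 0.2482]
tool_rot: [-3.141, 0.001, 1.572]
contact_force: [1.0, -0.0, -0.2]
opening: 0.0004
grip_force: 0.0
```

Emit:
step_arm(commands=[[0,2,-2,0,0,0,0],[0,2,-2,0,0,0,0],[0,2,-2,0,0,0,0],[0,2,-2,0,0,0,0],[0,2,-2,0,0,0,0]])

```text
time: 10.53
tool_pos: [0.605, -0.2329, 0.2488]
tool_rot: [-3.141, -0.0, 1.575]
contact_force: [-0.1, -0.2, 0.9]
opening: 0.0004
grip_force: 0.0
```

Run:
```python
from h import *
m=camera_model("wrist");im=read_camera("wrist");cv2.imwrite("pics/w3.png",im[:,:,::-1])
print(observe()["tool_pos"],observe()["time"])
```

```text
[ 0.60506179 -0.2329011   0.249098  ] 10.5833
```

View pics/w3.png

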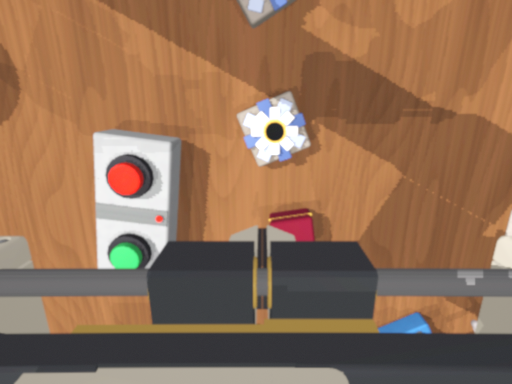

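The empty collar is at (275,131), and the green button has come back up.

Run:
```python
from h import *
im=cv2.imread("pics/w3.png")[:,:,::-1].copy()
b=blob(im,275,131,(0,0,0),(180,255,60),r=12);p=ray("wrist",b[0],b[1],.037)
print(b,p,(p-observe()["tool_pos"])*100)
```

```text
(274.3529411764706, 131.20320855614972, 187.0) [ 0.62008882 -0.18729433  0.037     ] [  1.50270222   4.5606768  -21.20980021]
```

Target TCP is (0.620, -0.187, 0.077), so the shift is +1.5, +4.6 and then down 17.2 cm.

Emit:
step_arm(commands=[[0,0.7,2.3,0,0,0,0],[0,1.5,4.6,0,0,0,0],[0,1.5,4.6,0,0,0,0],[0,1.5,4.6,0,0,0,0],[0,1.5,4.6,0,0,0,0]])

```text
time: 11.0
tool_pos: [0.6203, -0.1876, 0.2491]
tool_rot: [3.141, 0.001, 1.575]
contact_force: [0.4, -0.2, -0.5]
opening: 0.0007
grip_force: 0.0
```

Emit:
step_arm(commands=[[0,0,0,-3,0,0,0],[0,0,0,-7,0,0,0],[0,0,0,-11,0,0,0],[0,0,0,-14,0,0,0],[0,0,0,-15.5,0,0,0]])

```text
time: 11.42
tool_pos: [0.6178, -0.1879, 0.089]
tool_rot: [-3.135, -0.002, 1.573]
contact_force: [-0.1, 0.2, -0.3]
opening: 0.0004
grip_force: 0.0
```

Emit:
step_arm(commands=[[0,0,0,-0.8,0,0,0],[0,0,0,-1.4,0,0,0],[0,0,0,-1.7,0,0,0],[0,0,0,-1.7,0,0,0],[0,0,0,-1.7,0,0,0]])

```text
time: 11.83
tool_pos: [0.6212, -0.1884, 0.0779]
tool_rot: [3.139, 0.001, 1.574]
contact_force: [-0.5, -0.6, -0.1]
opening: 0.0005
grip_force: 0.0
```

Emit:
step_arm(commands=[[0,0,0,0,0,0,0],[0,0,0,0,0,0,0],[0,0,0,0,0,0,0],[0,0,0,0,0,0,0],[0,0,0,0,0,0,0]])

```text
time: 12.25
tool_pos: [0.6206, -0.1879, 0.0768]
tool_rot: [3.141, 0.0, 1.574]
contact_force: [0.2, 0.4, 0.0]
opening: 0.0001
grip_force: 0.0
```

Emit:
step_arm(commands=[[0,0,0,0,0,0,0],[0,0,0,0,0,0,0],[0,0,0,0,0,0,0],[0,0,0,0,0,0,0],[0,0,0,0,0,0,0]])

```text
time: 12.67
tool_pos: [0.6205, -0.1879, 0.0765]
tool_rot: [3.142, -0.0, 1.574]
contact_force: [-0.2, -1.3, -0.4]
opening: 0.0003
grip_force: 0.0
```

Emit:
step_arm(commands=[[0,0,0,0,0,0,0],[0,0,0,0,0,0,0],[0,0,0,0,0,0,0],[0,0,0,0,0,0,0],[0,0,0,0,0,0,0]])

```text
time: 13.08
tool_pos: [0.6205, -0.188, 0.0765]
tool_rot: [3.141, 0.0, 1.574]
contact_force: [0.5, -0.4, -1.2]
opening: 0.0006
grip_force: 0.0
```

Emit:
step_arm(commands=[[0,0,0,0,0,0,0],[0,0,0,0,0,0,0],[0,0,0,0,0,0,0],[0,0,0,0,0,0,0],[0,0,0,0,0,0,0]])

```text
time: 13.5
tool_pos: [0.6205, -0.1879, 0.0766]
tool_rot: [3.141, -0.0, 1.574]
contact_force: [-0.3, 0.0, -0.9]
opening: 0.0002
grip_force: 0.0
```

Emit:
step_arm(commands=[[0,0,0,0,0,0,0],[0,0,0,0,0,0,0],[0,0,0,0,0,0,0],[0,0,0,0,0,0,0],[0,0,0,0,0,0,0]])

```text
time: 13.92
tool_pos: [0.6205, -0.1879, 0.0765]
tool_rot: [3.142, 0.0, 1.574]
contact_force: [-0.5, 0.3, 0.3]
opening: 0.0006
grip_force: 0.0
```

Emit:
step_arm(commands=[[0,0,0,0,0,0,0],[0,0,0,0,0,0,0],[0,0,0,0,0,0,0],[0,0,0,0,0,0,0],[0,0,0,0,0,0,0]])

```text
time: 14.33
tool_pos: [0.6205, -0.1879, 0.0765]
tool_rot: [3.142, 0.0, 1.574]
contact_force: [-0.2, 0.3, -0.5]
opening: 0.0
grip_force: 0.0
```

Emit:
step_arm(commands=[[0,0,0,0,0,0,0],[0,0,0,0,0,0,0],[0,0,0,0,0,0,0],[0,0,0,0,0,0,0],[0,0,0,0,0,0,0]])

```text
time: 14.75
tool_pos: [0.6205, -0.1879, 0.0766]
tool_rot: [3.141, 0.0, 1.574]
contact_force: [0.0, 0.0, -0.2]
opening: 0.0003
grip_force: 0.0
```

Emit:
step_arm(commands=[[0,0,0,2,0,0,0],[0,0,0,6,0,0,0],[0,0,0,10,0,0,0],[0,0,0,14,0,0,0],[0,0,0,18,0,0,0]])

```text
time: 15.17
tool_pos: [0.6202, -0.1877, 0.2585]
tool_rot: [-3.142, -0.0, 1.574]
contact_force: [1.5, -0.3, -0.4]
opening: 0.0009
grip_force: 0.0
```

Emit:
step_arm(commands=[[0,-2,0,2,0,0,0],[0,-4,0,3,0,0,0],[0,-5,0,3,0,0,0],[0,-5,0,3,0,0,0],[0,-5,0,3,0,0,0]])

```text
time: 15.58
tool_pos: [0.5705, -0.1879, 0.2868]
tool_rot: [3.141, 0.0, 1.573]
contact_force: [1.2, 0.2, -0.1]
opening: 0.0003
grip_force: 0.0
```

Emit:
step_arm(commands=[[0,0,0,0,0,0,0],[0,0,0,0,0,0,0],[0,0,0,0,0,0,0],[0,0,0,0,0,0,0],[0,0,0,0,0,0,0]])

```text
time: 16.0
tool_pos: [0.5708, -0.1879, 0.2861]
tool_rot: [-3.141, -0.0, 1.574]
contact_force: [0.7, 0.7, 0.4]
opening: 0.0004
grip_force: 0.0
```

Run:
```python
from h import *
im=read_camera("side");cv2.imwrite("pics/side1.png",im[:,:,::-1])
a=cv2.imread("pics/side0.png").astype(int);d=abs(a-im[:,:,::-1]).max(2)
for n,u,v in (("amber",275,227),("dgreen",287,208),("dblue",264,249),("empty",250,152),("turq",239,184),("redb",200,231)): print(n,d[v-8:v+8,u-8:u+8].mean())
print(observe()["tool_pos"])
```

```text
amber 9.89453125
dgreen 29.73828125
dblue 4.44921875
empty 2.484375
turq 5.77734375
redb 1.16015625
[ 0.57070377 -0.18785776  0.28616299]
```

View pics/side1.png

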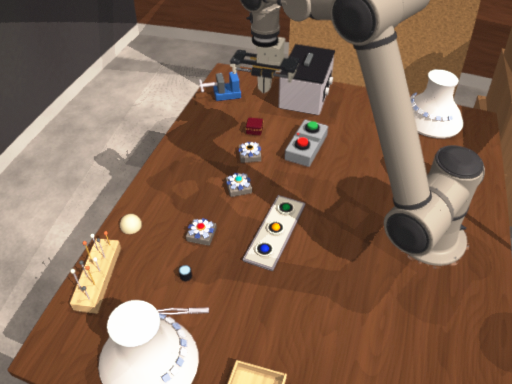

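The side view shows the hand high. Amber (275,227), the empty brooch (250,152) and the rest are where they were; the dish differences come from shadow.

```bash
python3 -c "
from cell import *
print(hand_in())"
```

```text
the job is handed in; nothing more can be done
None
```

I handed the job in at about 16 s: the green button was pressed fully down and came back up, the fingertips held about 2 cm above the amber stone and then the empty collar for over two seconds each, nothing visibly moved, and the fingertips finished about 27 cm above the bench.

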